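Show the red marker to the inspection camera in a fresh mirror casting

ROBOT

A 6-joint arm with a two-finger parallel gripper is mounted at the origin on a cart in front of the work surface, level with it; the furniture and walls round the work are solid. World frame = base frame: x ahead of the robot, y to its left, z up, the work surface at z = 0. Lengths are in m, angles in rad, forces in N, time in s.
With the tool pointing down it reaches from about 0.35 to 0.975 m from the base axis. Payload 4.9 kg.
Tool frame: the origin (TCP) lies on the centre line of the jaws, within the pads' length; the fingertips stand ctrl.tcp_to_tips ahead of it and the grasp point (between the pads) lies 3 mm ahead of it (ctrl.tcp_to_tips is the distance from the TCP to the fingertips, in m); z points along the fingers, y is the direction in which the jaws open and shut (so a half turn about z gives the same grasp; the last joint's range is limited). The gripper opens to 85 mm and grips with 20 to 120 N. Pads are 22 mm wide; open, the fingers measure 114 mm over their backs; the gripper's body (76 mm by 85 mm) begins 54 mm behind the grasp point. The pads swing forward as they close: fully open they stand 13 mm farther back than shut.
Start: joints at [1.21, 0.053, 1.613, -0, 1.476, -0.119], TCP at [0.15, 0.607, 0.253] pointing down, gripper open.
Joint ranges: [-3.01, 3.01], [-1.01, 2.22], [0.06, 2.58], [-1.02, 4.17], [0.09, 2.62], [-3.14, 3.14]. Speed limits (rad/s): [2.57, 2.57, 3.14, 3.14, 3.14, 3.14].

INTERFACE

Orientations are given as a rotation vector (axis times angle).
In Python, from station import ctrl, vision gives the robot as it stands.
- The arm moves only by the tool jog_arm, never from a script. Its argument "deltas" is a list of rows, each a list of 7 numbers: the turn, a rotation vector about the tool's x, y, z in rad, then the shift along the tool's x, y, z in cm, then the opening, from 0 (shut) to 1 (fully open). A call has 1 to 12 rows; each row shifts and turns the commanded pose from where the row before left it, along the tool's axes as they then stand; what a row does not reach is not made up. A row lasts 1/12 s, in which the tool goes at most 41.7 mm and 7.16 degrees, less where a joint would pass 70% of its speed; a pose out of reach is approached as far as the arm can. A call with a gripper value outside its range is refused whole. The fingers move at their own pace and stop on an object; "grip_force" is the grip in N (left out, the last holds). Time passes only in rows, so rows that do not move let the fingers close. It gives the time, the measured TCP pose, the force and the opening at its end, in the units of the state.
- ctrl.get_obs(): the state, without advancing time (a new reading comes with each control period).
- vision.get_image(name): name is "side" or "top"; returns (picture, depth): 420x560x3 uint8, red, green, blue; 420x560 float32, m along the optical axis (not along the pixel's ray), 0 where there is no reading.
- vision.calibration(name): a dict with "fx", "fy", "cx", "cy" (pixels), "rvec" (rotation vector, rad) and "tvec" (3), from world to camera coordinates, as OpenCV has them. Camera axes: x right, y down, z forward; pixel columns grow to the right and rows downward; lengths in m; the calibration is good to about 2 mm. A picture is of the moment at which its call begins. calibration takes no time and is no camera call.
- ctrl.finish_job(): hands the job in, once; it reports no verdict.
The state is a dict: "t": time; "q": joint angles; "dq": joint speeds; "effort": joint torques, N m; "tool_pos": TCP position; "tool_rot": TCP orientation; "contact_force": force on the tool from outside, world axes, zero at the start; "wrist_torque": the same for the moment, N m; "opening": finger opening in m.
Only numpy, scipy, OpenCV 4.12 (cv2) and the standard library are available. Lean on these libraries where they do the work, as an engineer would, in place of code of your own. Each camera call takes 0.05 s, during which the arm holds its last target. There are 200 camera calls.

TASK

Take the small mirror casting by its stem and lift it straight up out of its open mould, then hold it upright over the middle of the white spot on the sighting board, mirror side towards the camera and markers and its centre level with the lens, turned so that the camera would see the red marker reflected in the middle of the mirror. Finish while holding it still in the air at that angle; do not touch the board, camera or markers with it or with the robot, and leave the other things on the desk where they are.

Things in the scene. Friction and masses are not known exactly. Their poses are not given: they have to be found in the camera images.
- mirror: Loose mirror casting, about 0.07 kg, standing upright in the mould: a square plate 60 wide (own y) x 60 high (z) x 8 thick (x), stiff and smooth, dark blue, with a flat silvery mirror on the face towards its own +x, and a grip stem on top, 24 wide (y) x 14 thick (x) x 42 high, so 102 tall in all. Origin: centre of the plate's lower edge. In the mould its mirror face looks away from the robot (own +x within 0.5 rad of world +x).
- mirror_face (a point): Centre of the mirror face, 30 mm above the casting's lower edge and 4 mm in front of its middle plane; x points squarely out of the mirror, y along its width, z up.
- mirror_grip (a point): Middle of the grip stem, 85 mm above the casting's lower edge (17 mm below the stem's top, 25 mm above the plate); the stem is pinched across its 14 mm thickness (own x).
- mould: Fixed pale beige casting mould, block 50 (x) x 100 (y) x 50 high with two low feet at its y ends (140 over all). Its open slot, 11 x 64 mm, runs along y and is 40 deep; the casting stands on the slot's floor 10 mm above the desk, so its plate sticks out 20 mm and the whole stem is above the mould. Origin: centre of its underside.
- board: Fixed grey sighting board, base plate 178 (x) x 275 (y) x 8 mm, carrying the inspection camera and a round white spot, and with the three markers standing on it. Origin: desk level below the spot's centre; x points away from the robot, towards the camera and markers; the plate reaches from x -35 to +143 and y -130 to +145 mm. Nothing on it is over 105 mm tall. Between mould and board stands a fixed blue vacuum pump, 160 mm tall: carry the mirror over it.
- spot (a point): Centre of the white spot, 44 mm across, flat on top of the plate, 8 mm above the desk. The camera is aimed at the point above it.
- lens (a point): Front of the lens of the black inspection camera (40 mm box on a 12 mm post, lens barrel 30 mm across); 85 mm above the desk, 125 mm from the spot's vertical axis, 0.87 rad to the left of the board's x axis. It looks level at the axis above the spot.
- red_ball (a point): Centre of the red marker, a 26 mm ball on a thin post fixed in one of the three places; 85 mm above the desk, 125 mm from the spot's vertical axis.
- place_a (a point): Foot of one of the three marker places on the plate, 125 mm from the spot, 0.17 rad to the left of the board's x axis seen from the spot; any of the three markers may stand here.
- mid_a (a point): Unmarked point in the air half way between the lens and a ball that stands at place_a, 85 mm above the desk. A mirror over the spot that faces this point squarely shows that ball to the camera in its middle.
- place_b (a point): Foot of one of the three marker places on the plate, 125 mm from the spot, 0.44 rad to the right of the board's x axis seen from the spot; any of the three markers may stand here.
- mid_b (a point): Unmarked point in the air half way between the lens and a ball that stands at place_b, 85 mm above the desk. A mirror over the spot that faces this point squarely shows that ball to the camera in its middle.
- place_c (a point): Foot of one of the three marker places on the plate, 125 mm from the spot, 1.05 rad to the right of the board's x axis seen from the spot; any of the three markers may stand here.
- mid_c (a point): Unmarked point in the air half way between the lens and a ball that stands at place_c, 85 mm above the desk. A mirror over the spot that faces this point squarely shows that ball to the camera in its middle.
- bottle_white: Bystander: white plastic bottle with an orange cap, 71 mm across, 161 tall (mm).
- gauge: Bystander: round white pressure gauge lying flat, 64x90x28 (mm).
- bottle_clear: Bystander: clear plastic bottle, 60 across, 214 tall (mm).
- cap: Bystander: small red screw cap, 22 across, 13 tall (mm).
- jar: Bystander: white jar with a black lid, 74 across, 96 tall (mm).
- dropper: Bystander: small dark dropper bottle, 31 across, 68 tall (mm).
- tape: Bystander: roll of black tape lying flat, 55 across, 19 tall (mm).
- marker_red: The red marker as a whole: round foot 28 mm across, 8 mm post and 26 mm ball, 90 mm tall, fixed upright on the board. Origin: centre of its foot; the ball's centre is 77 mm above it.
- marker_yellow: The yellow marker as a whole: round foot 28 mm across, 8 mm post and 26 mm ball, 90 mm tall, fixed upright on the board. Origin: centre of its foot; the ball's centre is 77 mm above it.
- marker_green: The green marker as a whole: round foot 28 mm across, 8 mm post and 26 mm ball, 90 mm tall, fixed upright on the board. Origin: centre of its foot; the ball's centre is 77 mm above it.

How it is judged:
On the way:
1. the mirror casting, gripped, is lifted clear above the mould (z of mirror in the frame of mould above 0.055 m and contact force between the fingers and mirror above 1 N), for 0.2 s.
At the end, for the whole second after the job is handed in: Mirror held still in the fingers, upright within 0.2 rad, off the board, its face centre within 20 mm of the spot's axis and of lens height, and squarely facing the point midway between lens and red ball: that point is on the mirror's central normal within 14 mm sideways, 15 mm in height (horizontal distance between mirror_face and spot below 0.02 m and height (world z) of mirror_face between 0.065 and 0.105 m and angle between mirror's own z axis and vertical below 0.2 rad and contact force between the fingers and mirror above 1 N and contact force between mirror and board below 0.2 N and linear speed of mirror below 0.02 m/s and angular speed of mirror below 0.15 rad/s and ((horizontal distance between red_ball and place_a below 0.02 m and x of mid_a in the frame of mirror_face above 0.03 m and y of mid_a in the frame of mirror_face between -0.014 and 0.014 m and z of mid_a in the frame of mirror_face between -0.015 and 0.015 m) or (horizontal distance between red_ball and place_b below 0.02 m and x of mid_b in the frame of mirror_face above 0.03 m and y of mid_b in the frame of mirror_face between -0.014 and 0.014 m and z of mid_b in the frame of mirror_face between -0.015 and 0.015 m) or (horizontal distance between red_ball and place_c below 0.02 m and x of mid_c in the frame of mirror_face above 0.03 m and y of mid_c in the frame of mirror_face between -0.014 and 0.014 m and z of mid_c in the frame of mirror_face between -0.015 and 0.015 m))); the arm keeps its last pose, push and grip.
It fails at once if the board, camera or markers are touched by the robot or the mirror with more than 1 N (contact force between any of the fingers, the arm, mirror and board above 1 N or contact force between any of the fingers, the arm, mirror and marker_red above 1 N or contact force between any of the fingers, the arm, mirror and marker_yellow above 1 N or contact force between any of the fingers, the arm, mirror and marker_green above 1 N).
It fails at once if a bystander is shifted by more than 30 mm (distance of any of bottle_white, gauge, bottle_clear, cap, jar, dropper, tape from where it was at the start of the episode above 0.03 m).
It also fails if it takes over 42 s, if anything falls off the work surface, if the arm or the gripper's body presses on something with over 40 N, if the wrist force passes 120 N, or if a joint passes its speed limit or range.

## Working session

There is one attempt and no reset: what is moved stays moved. The work goes in short steps, Python scripts to look and compute and a tool call to move; the robot and the scene stay as the last step left them, time stands still between calls to the robot, and variables do not carry over. Pictures are saved under pics/ and viewed, about 8 in all and at most 12, crops included, and the job is handed in when it is done.

Besides the shell and the picture viewer there is one more tool, called as a command line: name --pt "numbers of a row" for each row, then --argument value for the rest. jog_arm: Moves the arm, as the interface text tells. Its arguments: {"type":"object","properties":{"deltas":{"type":"array"},"grip_force":{"type":"number"}},"required":["deltas"]}

```bash
ls; mkdir -p pics
cat > h.py <<'E'
import numpy as np, cv2
from station import ctrl, vision
def grab(n,save=None):
    im,d=vision.get_image(n)
    np.savez(f'/tmp/{n}.npz',im=im,d=d)
    if save: cv2.imwrite(f'pics/{save}.png',im[:,:,::-1])
    return im,d
def cloud(n,d):
    c=vision.calibration(n); R=cv2.Rodrigues(np.array(c['rvec'],float))[0]; t=np.array(c['tvec'],float).ravel()
    v,u=np.mgrid[:d.shape[0],:d.shape[1]]
    P=np.stack([(u-c['cx'])/c['fx']*d,(v-c['cy'])/c['fy']*d,d],-1)
    W=(P-t)@R; W[d==0]=np.nan
    return W
E
python3 - <<'E'
from h import *
for n in('top','side'):
    im,d=grab(n,n+'0'); c=vision.calibration(n); R=cv2.Rodrigues(np.array(c['rvec'],float))[0]
    print(n,c['fx'],-R.T@np.array(c['tvec']).ravel(),R[2])
o=ctrl.get_obs();print(o,ctrl.tcp_to_tips)
E
```

```text
pics
top 531.907920427215 [0.0808316  0.24790138 1.84963403] [ 0.24222035 -0.14821187 -0.95883395]
side 384.4408129751941 [ 0.54441501 -0.93574124  0.77697058] [ 0.00171727  0.79628948 -0.60491331]
{'t': 0.1, 'q': array([ 1.20998535e+00,  5.33283904e-02,  1.61418463e+00,  7.53096338e-06,
        1.47600329e+00, -1.19008040e-01]), 'dq': array([ 0.00047044, -0.00308408, -0.00087839,  0.00117574,  0.00034633,
        0.0001673 ]), 'effort': array([-1.22258066e-04, -3.94902313e+01, -3.71362889e+01, -1.46731750e-04,
        3.96800169e-03,  7.21631437e-06]), 'tool_pos': array([0.14947102, 0.60631321, 0.25214595]), 'tool_rot': array([-3.78843475e-01, -3.11819754e+00,  2.93189841e-03]), 'contact_force': array([ 0.82834232, -0.48096977, -0.23722797]), 'wrist_torque': array([-0.00890735,  0.00595662,  0.05300491]), 'opening': 0.08554246624855227} 0.022
```

View pics/top0.png

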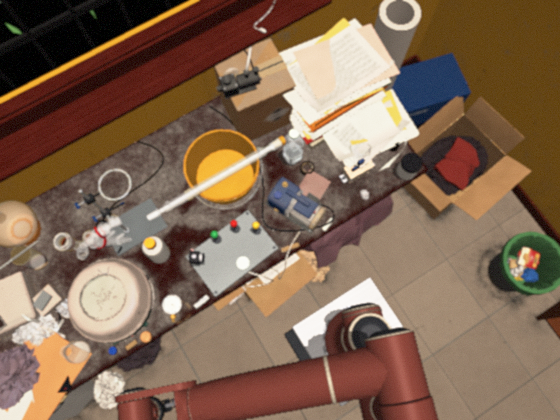

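View pics/side0.png

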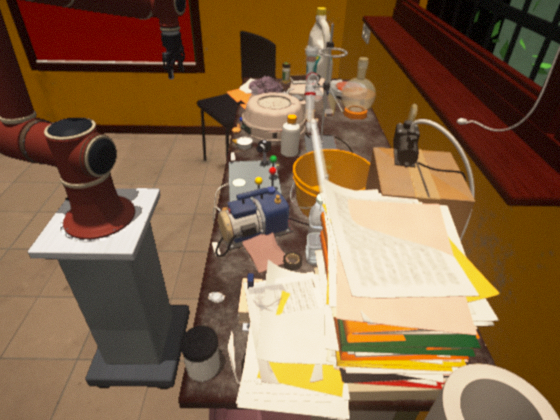

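Top view: board around (235,250) with the spot at (243,262), green (214,234), red (234,223), yellow (256,226) and the camera at (196,257). The pump is at (295,200); the mould is probably near (355,165). I'll zoom in there.

Run:
```python
from h import *
T=np.load('/tmp/top.npz');S=np.load('/tmp/side.npz')
a=T['im'][130:290,170:400];a=cv2.resize(a,None,fx=2.6,fy=2.6,interpolation=cv2.INTER_CUBIC)
b=S['im'][140:310,200:350];b=cv2.resize(b,None,fx=4,fy=3.4,interpolation=cv2.INTER_CUBIC)
cv2.imwrite('pics/ca.png',a[:,:,::-1]);cv2.imwrite('pics/cb.png',b[:,:,::-1])
W=cloud('top',T['d'])
for n,(u,v) in dict(spot=(243,262),red=(234,223),gr=(214,234),ye=(256,226),cam=(196,257),m=(355,165),m2=(345,178),pump=(295,200)).items(): print(n,W[v,u].round(3))
V=cloud('side',S['d'])
for n,(u,v) in dict(spot=(238,183),red=(272,170),gr=(273,159),ye=(259,181)).items(): print(n,V[v,u].round(3))
```

```text
spot [0.424 0.188 0.017]
red [0.539 0.148 0.099]
gr [0.544 0.224 0.092]
ye [0.491 0.09  0.097]
cam [0.505 0.314 0.102]
m [ 0.508 -0.335  0.047]
m2 [ 0.493 -0.286  0.014]
pump [ 0.498 -0.071  0.1  ]
spot [0.423 0.189 0.005]
red [0.543 0.142 0.091]
gr [0.545 0.213 0.091]
ye [0.502 0.078 0.09 ]
```

View pics/ca.png

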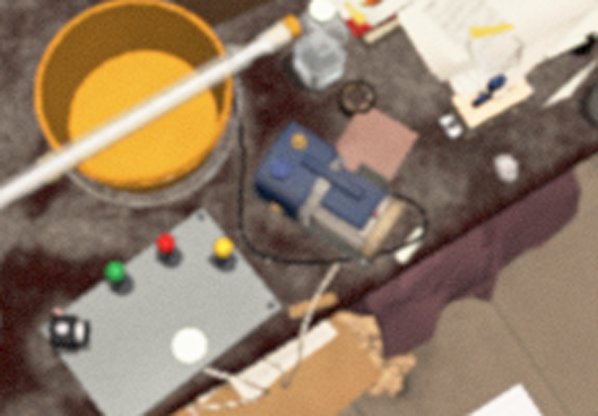

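View pics/cb.png

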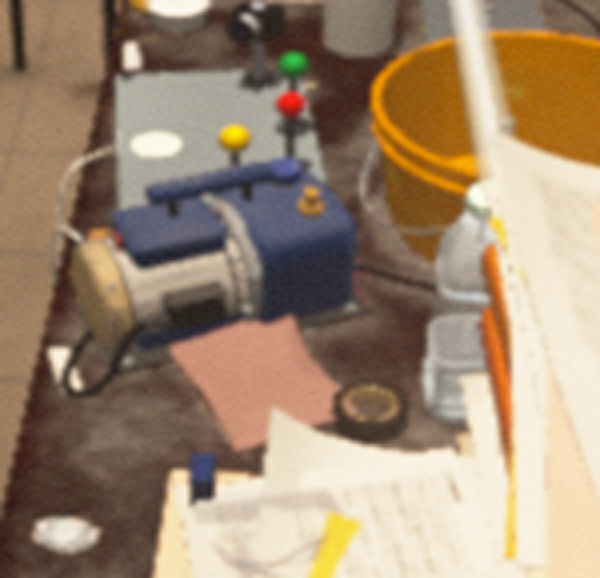

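The red marker is in the middle of the three, so it stands at place_b. The mould with the dark-blue casting is near top (358,166) and side (250,280). Next I fit both poses.

```bash
cat >> h.py <<'E'
def ray(n,u,v,z):
    c=vision.calibration(n); R=cv2.Rodrigues(np.array(c['rvec'],float))[0]; t=np.array(c['tvec'],float).ravel()
    o=-R.T@t; r=R.T@np.array([(u-c['cx'])/c['fx'],(v-c['cy'])/c['fy'],1]); return o+r*(z-o[2])/r[2]
def proj(n,P):
    c=vision.calibration(n);K=np.array([[c['fx'],0,c['cx']],[0,c['fy'],c['cy']],[0,0,1.]])
    return cv2.projectPoints(np.array(P,float).reshape(-1,3),np.array(c['rvec'],float),np.array(c['tvec'],float),K,None)[0][:,0]
E
python3 - <<'E'
from h import *
from scipy.optimize import least_squares
D={n:np.load(f'/tmp/{n}.npz') for n in('top','side')}
W={n:cloud(n,D[n]['d']) for n in D}
seed=dict(red=((234,223),(272,170)),gr=((214,234),(273,159)),ye=((256,226),(259,181)),spot=((243,262),(239,182)))
pts={}
for k,s in seed.items():
    for n,(u,v) in zip(('top','side'),s):
        im=D[n]['im'].astype(float); r=9 if k!='spot' else 14
        sub=im[v-r:v+r+1,u-r:u+r+1]; R,G,B=sub[...,0],sub[...,1],sub[...,2]
        w={'red':R-np.maximum(G,B),'gr':G-np.maximum(R,B),'ye':np.minimum(R,G)-B,'spot':np.minimum(np.minimum(R,G),B)-170}[k]
        m=w>(w.max()*.5); vv,uu=np.nonzero(m); z=.085 if k!='spot' else .008
        p=ray(n,u-r+uu.mean(),v-r+vv.mean(),z); pts[k,n]=p[:2]; print(k,n,m.sum(),p.round(4))
ang=dict(red=-.44,gr=.17,ye=-1.05)
def f(x):
    e=[]
    for (k,n),p in pts.items():
        q=x[:2]+(0 if k=='spot' else .125*np.array([np.cos(x[2]+ang[k]),np.sin(x[2]+ang[k])])); e+=list(q-p)
    return e
s=least_squares(f,[.424,.188,.08]);print(s.x,np.round(s.fun*1000,1))
# mould
for n in W:
    w=W[n]; m=(w[...,0]>.40)&(w[...,0]<.62)&(w[...,1]<-.24)&(w[...,1]>-.45)&(w[...,2]>.025)&(w[...,2]<.13)
    blue=D[n]['im'][...,2].astype(int)-D[n]['im'][...,0]>15
    print(n,m.sum()); mb=m&blue
    for v,u in zip(*np.nonzero(mb)): print(u,v,w[v,u].round(3),D[n]['im'][v,u])
def crop(n,u0,u1,v0,v1,f): return cv2.resize(D[n]['im'][v0:v1,u0:u1],None,fx=f,fy=f,interpolation=cv2.INTER_CUBIC)
a=crop('top',325,390,140,200,7);b=crop('side',225,285,255,315,7)
cv2.imwrite('pics/cc.png',np.hstack([a[:420],b[:420]])[:,:,::-1])
E
```

```text
red top 36 [0.5441 0.1494 0.085 ]
red side 30 [0.5432 0.1545 0.085 ]
gr top 39 [0.5465 0.2244 0.085 ]
gr side 26 [0.5444 0.231  0.085 ]
ye top 35 [0.4988 0.088  0.085 ]
ye side 28 [0.4988 0.094  0.085 ]
spot top 144 [0.4254 0.1895 0.008 ]
spot side 68 [0.4245 0.1903 0.008 ]
[0.42487856 0.19097939 0.12147603] [-0.5  2.4  0.4 -2.7 -1.9  2.5  0.2 -4.1  0.9  2.9  1.  -3.1 -0.5  1.4
  0.4  0.7]
top 1777
362 159 [ 0.497 -0.345  0.118] [108 111 135]
363 159 [ 0.497 -0.351  0.11 ] [126 126 143]
360 160 [ 0.498 -0.338  0.116] [106 111 138]
361 160 [ 0.496 -0.341  0.117] [ 76  90 126]
362 160 [ 0.495 -0.345  0.112] [ 57  74 118]
363 160 [ 0.491 -0.345  0.12 ] [ 86  94 125]
359 161 [ 0.496 -0.332  0.119] [ 77  87 120]
360 161 [ 0.497 -0.339  0.108] [ 67  86 128]
361 161 [ 0.495 -0.342  0.107] [ 53  71 117]
362 161 [ 0.491 -0.342  0.114] [ 57  70 111]
363 161 [ 0.49  -0.345  0.114] [ 98 100 117]
359 162 [ 0.493 -0.331  0.117] [ 53  67 104]
360 162 [ 0.492 -0.335  0.112] [ 55  72 112]
361 162 [ 0.489 -0.335  0.121] [ 52  65 100]
362 162 [ 0.49  -0.342  0.109] [72 74 93]
359 163 [ 0.492 -0.331  0.
[... 1365 characters left out ...]
278 [ 0.499 -0.346  0.112] [ 68  75 113]
252 278 [ 0.501 -0.345  0.11 ] [ 65  71 101]
248 279 [ 0.493 -0.348  0.11 ] [ 81  83 113]
249 279 [ 0.495 -0.345  0.108] [ 63  67 109]
250 279 [ 0.497 -0.347  0.11 ] [ 66  73 112]
251 279 [ 0.499 -0.348  0.11 ] [ 59  67 103]
252 279 [ 0.502 -0.348  0.111] [ 69  71 105]
248 280 [ 0.493 -0.351  0.111] [ 81  77 106]
249 280 [ 0.495 -0.35   0.109] [ 64  67 105]
250 280 [ 0.497 -0.352  0.111] [ 66  74 110]
251 280 [ 0.499 -0.351  0.111] [ 67  75 110]
252 280 [ 0.502 -0.35   0.11 ] [64 64 93]
249 281 [ 0.495 -0.351  0.107] [59 62 84]
250 281 [ 0.497 -0.352  0.108] [64 63 88]
251 281 [ 0.5   -0.352  0.108] [65 66 89]
252 281 [ 0.502 -0.353  0.11 ] [62 59 78]
```

View pics/cc.png

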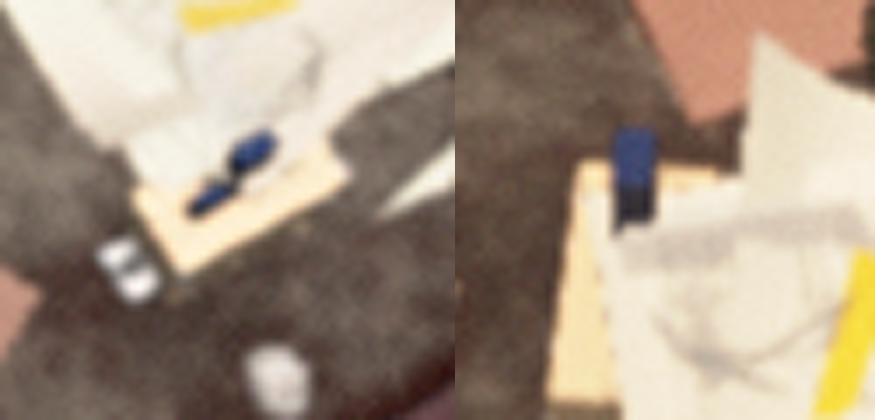

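Run:
```python
from h import *
D={n:np.load(f'/tmp/{n}.npz') for n in('top','side')}
im=D['top']['im'];W=cloud('top',D['top']['d'])
for n,p in dict(bot_l=(351.4,179.3),bot_r=(375,165),left_top=(344,168),right_top=(372.5,160),plate_l=(352,170),plate_r=(358.5,166)).items(): print(n,ray('top',*p,.07 if 'pl' in n else .05).round(4))
# max-height map both cameras
H={}
for n in D:
    w=cloud(n,D[n]['d']); 
    x=np.round(w[...,0]/.015);y=np.round(w[...,1]/.015)
    g=np.full((20,16),np.nan)
    for i in range(20):
        for j in range(16):
            m=(x==27+i)&(y==-34+j); 
            if m.sum(): g[i,j]=np.nanmedian(w[...,2][m])*1000
    print(n,'rows x=.405.., cols y',[round((-34+j)*.015,3) for j in range(16)])
    for i in range(20): print(round((27+i)*.015,3),' '.join('%4.0f'%a for a in g[i]))
# mould colour mask in top, PCA on its z~.05
b=im.astype(int); m=(b[...,0]>200)&(b[...,0]-b[...,2]>45)&(W[...,2]>.035)&(W[...,2]<.065)&(abs(W[...,0]-.5)<.06)&(abs(W[...,1]+.34)<.09)
c=W[m][:,:2].astype(np.float32);print(m.sum(),cv2.minAreaRect(c))
```

```text
bot_l [ 0.469  -0.2926  0.05  ]
bot_r [ 0.4691 -0.3952  0.05  ]
left_top [ 0.5186 -0.2941  0.05  ]
right_top [ 0.4897 -0.3985  0.05  ]
plate_l [ 0.4925 -0.308   0.07  ]
plate_r [ 0.4928 -0.3361  0.07  ]
top rows x=.405.., cols y [-0.51, -0.495, -0.48, -0.465, -0.45, -0.435, -0.42, -0.405, -0.39, -0.375, -0.36, -0.345, -0.33, -0.315, -0.3, -0.285]
0.405 -140   95   92   46   -0   -2    0   -2   -0   -0   -0   -1    2    6   -0   -2
0.42   96   96   93   47   -1    1   -1    2   -0    1   -2   -1    2    5   -2    1
0.435   95   93    8    1    2   -2   -1    1    4    0   -0   -1   -1   -0   -0   -0
0.45    2    2    3    5    5    1    2    3    2    2   -1    2    1    2    1    3
0.465    3    1    5    3    0   -2    3    0   -0    3   11    9    4    5    5    0
0.48    6    5    1    3    3    2    1    4   50   52   53   57   55   51   48    5
0.495   61   41    6    4    6   -0    2   78   80   78   88  109   82   54   48   11
0.51   72   73   68   74   73   72   74   78   81   78   93   85   74   52   47    7
0.525   90   88   82   84   82   78   80   87   77   83   88   89  
[... 2224 characters left out ...]
4   83   81   78   78   77   75   74   74   76   77   78   79   80   69   68
0.615   85   83   82   79   79   78   77   75   76   76   77   78   80   81   81   66
0.63   86   85   83   81   81   79   78   76   77   77   79   79   80   82   81  nan
0.645  143  143   86   84   83   80   79   77   78   78   79   80   81   82   83  169
0.66  185  167  254  254  253  254  255  254  254  253  168  211  211  212  217  223
0.675  294  294  293  293  291  291  291  290  291  291  291  292  293  294  296  299
0.69  293  292  291  291  290  289  289  288  288  287  288  288  288  290  291  293
121 ((0.4910737872123718, -0.3401012122631073), (0.10263460874557495, 0.04940085485577583), 80.33906555175781)
```

Run:
```python
from h import *
for n in('top','side'):
    im=np.load(f'/tmp/{n}.npz')['im'].astype(np.float32); r=cv2.GaussianBlur(im[...,0],(0,0),.7)
    for lab,ys in(('mould front z.05',np.arange(-.385,-.295,.008)),):
        E=[]
        for y in ys:
            xs=np.arange(.45,.49,.001); p=proj(n,np.c_[xs,xs*0+y,xs*0+.05]).astype(np.float32)
            s=cv2.remap(r,p[:,0].reshape(1,-1),p[:,1].reshape(1,-1),cv2.INTER_LINEAR)[0]
            E.append(xs[np.argmax(np.gradient(s))])
        print(n,lab,np.round(E,3),np.polyfit(ys,E,1))
    # stem top outline: blue mask centroid rays at .112
    b=im[...,2]-im[...,0]
    u,v=(361,161) if n=='top' else (250,277)
    sub=im[v-6:v+7,u-6:u+7].astype(np.uint8); print(n,'red ch'); print(sub[...,0])
    for q in([(359,163),(363,160),(361,159),(360,163)] if n=='top' else [(247.5,273.5),(252.5,273.5),(247.5,280.5),(252.5,280.5)]): print(q,ray(n,*q,.112).round(4))
```

```text
top mould front z.05 [0.468 0.469 0.469 0.469 0.47  0.47  0.468 0.471 0.47  0.471 0.47  0.471] [0.0270979  0.47890705]
top red ch
[[237 234 232 228 230 228 229 223 221 221 218 222 227]
 [237 236 231 229 226 225 227 222 218 221 225 234 240]
 [240 234 232 231 229 230 226 222 219 229 238 243 243]
 [241 238 237 235 231 226 201 177 186 229 244 244 243]
 [244 242 239 227 206 171 134 108 126 188 231 242 243]
 [246 241 231 183 137 106  76  57  86 154 226 243 244]
 [245 240 206 127  77  67  53  57  98 178 234 244 245]
 [244 233 161  80  53  55  52  72 135 207 238 243 244]
 [238 217 139  51  34  57  83 135 192 231 235 234 238]
 [219 199 140  65  62 112 162 201 235 237 228 233 244]
 [164 154 134  91 121 192 233 242 243 242 242 245 250]
 [108  90  82  90 162 231 240 241 244 248 250 250 251]
 [ 70  57  62 107 180 230 236 238 247 250 250 252 253]]
(359, 163) [ 0.4913 -0.33    0.112 ]
(363, 160) [ 0.4931 -0.3482  0.112 ]
(361, 159) [ 0.4999 -0.3444  0.112 ]
(360, 163) [ 0.4895 -0.333   0.112 ]
side mould front z.05 [0.469 0.471 0.47  0.47  0.471 0.471 0.472 0.472 0.471 0.473 0.472 0.472] [0.0314685
[... 205 characters left out ...]
 87  72  66  70  70  73  76  89  91  86]
 [106 104 100  80  69  63  61  63  65  66  81  91  87]
 [ 97  98  95  77  66  64  61  65  64  71  81  86  89]
 [130 131 118  88  65  62  67  65  66  73 100 101  97]
 [214 215 193 123  73  61  64  68  65  91 149 158 153]
 [248 249 238 160  81  63  66  59  69 118 197 225 227]
 [249 248 239 159  81  64  66  67  64 122 215 245 245]
 [247 246 233 148  71  59  64  65  62 123 221 246 244]
 [243 245 234 157  71  53  60  56  58 120 228 246 243]
 [241 246 242 170  78  54  54  55  54 126 235 248 246]]
(247.5, 273.5) [ 0.4905 -0.3329  0.112 ]
(252.5, 273.5) [ 0.502  -0.3327  0.112 ]
(247.5, 280.5) [ 0.4918 -0.3538  0.112 ]
(252.5, 280.5) [ 0.503  -0.3536  0.112 ]
```

jog_arm --pt "0 0 0.1235 0 0 -0.3 0.6" --pt "0 0 0.1235 0 0 -0.3 0.6" --pt "0 0 0.1235 0 0 -0.3 0.6" --pt "0 0 0.1235 0 0 -0.3 0.6" --pt "0 0 0.1235 0 0 -0.3 0.6" --pt "0 0 0.1235 0 0 -0.3 0.6" --pt "0 0 0.1235 0 0 -0.3 0.6" --pt "0 0 0.1235 0 0 -0.3 0.6" --pt "0 0 0.1235 0 0 -0.3 0.6" --pt "0 0 0.1235 0 0 -0.3 0.6" --pt "0 0 0.1235 0 0 -0.3 0.6" --pt "0 0 0 0 0 0 0.6"

```text
t: 1.1
tool_pos: [0.1497, 0.6068, 0.2864]
tool_rot: [-2.256, -2.186, -0.0]
contact_force: [0.1, 0.1, 0.1]
opening: 0.0513
```

jog_arm --pt "0 0 0 -2.9 2.35 0 0.5" --pt "0 0 0 -2.9 2.35 0 0.5" --pt "0 0 0 -2.9 2.35 0 0.5" --pt "0 0 0 -2.9 2.35 0 0.5" --pt "0 0 0 -2.9 2.35 0 0.5" --pt "0 0 0 -2.9 2.35 0 0.5" --pt "0 0 0 -2.9 2.35 0 0.5" --pt "0 0 0 -2.9 2.35 0 0.5" --pt "0 0 0 -2.9 2.35 0 0.5" --pt "0 0 0 -2.9 2.35 0 0.5" --pt "0 0 0 -2.9 2.35 0 0.5" --pt "0 0 0 -2.9 2.35 0 0.5"

```text
t: 2.1
tool_pos: [0.4218, 0.2489, 0.2859]
tool_rot: [-2.25, -2.192, 0.0]
contact_force: [0.1, 0.1, -0.2]
opening: 0.0426
```

jog_arm --pt "0 0 0 -3.7 0.56 0 0.5" --pt "0 0 0 -3.7 0.56 0 0.5" --pt "0 0 0 -3.7 0.56 0 0.5" --pt "0 0 0 -3.7 0.56 0 0.5" --pt "0 0 0 -3.7 0.56 0 0.5" --pt "0 0 0 -3.7 0.56 0 0.5" --pt "0 0 0 -3.7 0.56 0 0.5" --pt "0 0 0 -3.7 0.56 0 0.5" --pt "0 0 0 -3.7 0.56 0 0.5" --pt "0 0 0 -3.7 0.56 0 0.5" --pt "0 0 0 -3.7 0.56 0 0.5" --pt "0 0 0 -3.7 0.56 0 0.5"

```text
t: 3.1
tool_pos: [0.4749, -0.197, 0.2858]
tool_rot: [-2.25, -2.192, -0.0]
contact_force: [0.6, 0.0, 0.6]
opening: 0.0427
```

jog_arm --pt "0 0 0 -3.6 0.56 0 0.5" --pt "0 0 0 -3.6 0.56 0 0.5" --pt "0 0 0 -3.6 0.56 0 0.5" --pt "0 0 0 -3.6 0.56 1 0.5" --pt "0 0 0 0 0 2 0.5" --pt "0 0 0 0 0 2 0.5" --pt "0 0 0 0 0 1.5 0.5" --pt "0 0 0 0 0 0 0.5" --pt "0 0 0 0 0 0 0.5"

```text
t: 3.85
tool_pos: [0.4928, -0.3393, 0.2198]
tool_rot: [-2.25, -2.188, 0.0]
contact_force: [-0.9, 0.2, -0.9]
opening: 0.0423
```

Run:
```python
from h import *
o=ctrl.get_obs();print(o['tool_pos'],o['tool_rot'],o['t'])
for n,(u0,u1,v0,v1) in dict(top=(320,400,120,200),side=(215,295,225,305)).items():
    im,d=grab(n)
    cv2.imwrite(f'pics/g_{n}.png',cv2.resize(im[v0:v1,u0:u1],None,fx=5,fy=5,interpolation=cv2.INTER_CUBIC)[:,:,::-1])
a=[cv2.imread(f'pics/g_{n}.png') for n in('top','side')];cv2.imwrite('pics/g1.png',np.hstack(a))
```

```text
[ 0.49284512 -0.33927852  0.21983726] [-2.24969953e+00 -2.18848865e+00  3.68332887e-04] 3.85
```

View pics/g1.png

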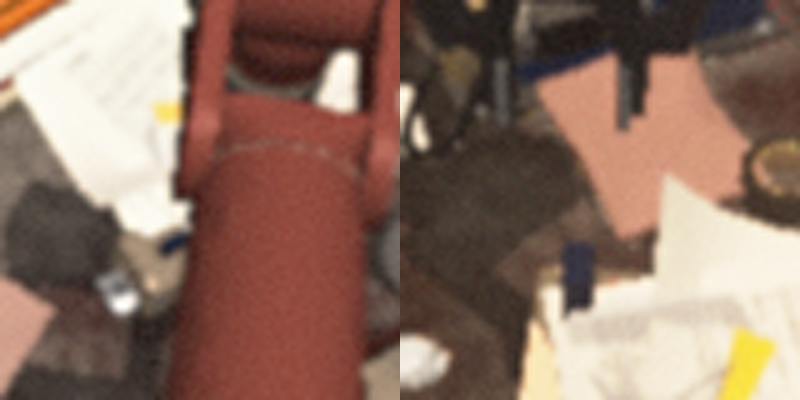

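Side crop: the fingers straddle x≈565 and the stem is at about 578, so they need about 3 mm more in +x, which agrees with the estimate. Going down in steps while watching the force.

jog_arm --pt "0 0 0 -0.16 0.27 2 0.5" --pt "0 0 0 0 0 2 0.5" --pt "0 0 0 0 0 1.5 0.5" --pt "0 0 0 0 0 1.2 0.5" --pt "0 0 0 0 0 1.0 0.5" --pt "0 0 0 0 0 0.8 0.5" --pt "0 0 0 0 0 0 0.5"

```text
t: 4.53
tool_pos: [0.4957, -0.341, 0.135]
tool_rot: [-2.252, -2.187, 0.0]
contact_force: [0.2, 0.0, -0.7]
opening: 0.0422
```

jog_arm --pt "0 0 0 0 0 0.8 0.5" --pt "0 0 0 0 0 0.8 0.5" --pt "0 0 0 0 0 0.6 0.5" --pt "0 0 0 0 0 0 0.5"

```text
t: 4.87
tool_pos: [0.4954, -0.3408, 0.1126]
tool_rot: [-2.252, -2.187, 0.0]
contact_force: [-0.5, 0.1, -0.5]
opening: 0.0427
```

Run:
```python
from h import *
o=ctrl.get_obs();print(o['tool_pos'],o['tool_rot'],o['t'],o['contact_force'])
im,d=grab('side')
cv2.imwrite('pics/g2.png',cv2.resize(im[235:305,215:285],None,fx=7,fy=7,interpolation=cv2.INTER_CUBIC)[:,:,::-1])
```

```text
[ 0.49540763 -0.34080616  0.11256875] [-2.25204149e+00 -2.18665938e+00  3.18435980e-04] 4.8667 [-0.5061594   0.05623283 -0.45384859]
```

View pics/g2.png

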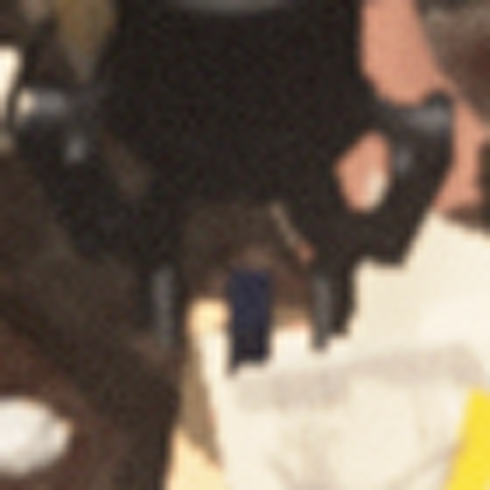

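The stem sits centred between the fingers and nothing is touching. Close the gripper.

jog_arm --pt "0 0 0 0 0 0 0.3" --pt "0 0 0 0 0 0 0.2" --pt "0 0 0 0 0 0 0.1" --pt "0 0 0 0 0 0 0" --pt "0 0 0 0 0 0 0" --pt "0 0 0 0 0 0 0" --pt "0 0 0 0 0 0 0" --pt "0 0 0 0 0 0 0" --grip_force 40

```text
t: 5.58
tool_pos: [0.4965, -0.3417, 0.115]
tool_rot: [2.253, 2.188, 0.0]
contact_force: [0.5, -0.6, 3.9]
opening: 0.0131
```

jog_arm --pt "0 0 0 0 0 -0.3 0" --pt "0 0 0 0 0 -0.5 0" --pt "0 0 0 0 0 -0.8 0" --pt "0 0 0 0 0 -1.0 0" --pt "0 0 0 0 0 -1.0 0" --pt "0 0 0 0 0 -1.2 0" --pt "0 0 0 0 0 -1.2 0" --pt "0 0 0 0 0 -1.5 0" --pt "0 0 0 0 0 -1.5 0" --pt "0 0 0 0 0 -1.5 0" --pt "0 0 0 0 0 -1.5 0" --pt "0 0 0 0 0 0 0"

```text
t: 6.58
tool_pos: [0.4977, -0.3427, 0.2398]
tool_rot: [2.248, 2.183, 0.001]
contact_force: [0.0, 0.1, 0.9]
opening: 0.0128
```

Run:
```python
from h import *
o=ctrl.get_obs();print(o['tool_pos'],o['tool_rot'],o['t'],o['opening'])
im,d=grab('side')
np.savez('/tmp/lift.npz',im=im,d=d)
cv2.imwrite('pics/g3.png',cv2.resize(im[205:295,205:295],None,fx=6,fy=6,interpolation=cv2.INTER_CUBIC)[:,:,::-1])
```

```text
[ 0.49767272 -0.34273282  0.239786  ] [2.24817532e+00 2.18293459e+00 9.69682527e-04] 6.5833 0.012804453126381544
```

View pics/g3.png

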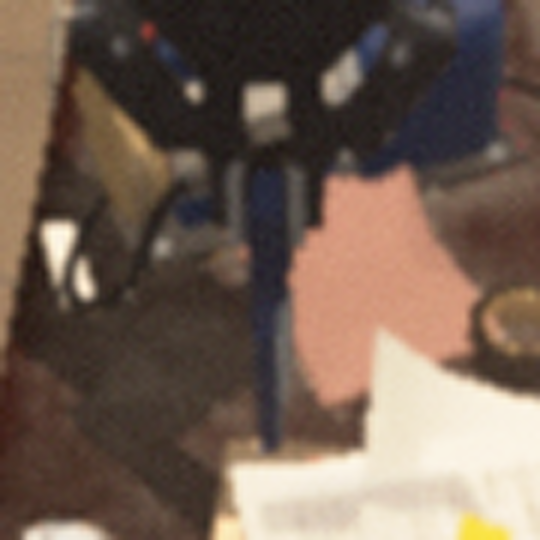

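Mirror is gripped and clear of the mould. Raise it further, then carry it over the pump.

jog_arm --pt "0 0 0 0 0 -1 0" --pt "0 0 0 0 0 -2 0" --pt "0 0 0 0 0 -2 0" --pt "0 0 0 0 0 -2 0" --pt "0 0 0 0.5 -0.1 -1 0" --pt "0 0 0 1.5 -0.25 0 0" --pt "0 0 0 2.2 -0.4 0 0" --pt "0 0 0 2.8 -0.5 0 0" --pt "0 0 0 3 -0.5 0 0" --pt "0 0 0 3 -0.5 0 0" --pt "0 0 0 3 -0.5 0 0" --pt "0 0 0 3 -0.5 0 0"

```text
t: 7.63
tool_pos: [0.4678, -0.1479, 0.312]
tool_rot: [-2.251, -2.186, 0.001]
contact_force: [0.3, -0.0, -0.1]
opening: 0.0132
```

jog_arm --pt "0 0 0 3 -0.5 0 0" --pt "0 0 0 3 -0.5 0 0" --pt "0 0 0 3 -0.5 0 0" --pt "0 0 0 3 -0.5 0 0" --pt "0 0 0 3 -0.5 0 0" --pt "0 0 0 3 -0.5 0 0" --pt "0 0 0 3 -0.5 0 0" --pt "0 0 0 3 -0.5 0 0" --pt "0 0 0 3 -0.5 0 0" --pt "0 0 0 3 -0.6 0 0" --pt "0 0 0 2.4 -0.5 0 0" --pt "0 0 0 1 -0.3 0 0"

```text
t: 8.63
tool_pos: [0.4178, 0.1878, 0.3122]
tool_rot: [-2.248, -2.191, 0.004]
contact_force: [0.2, 0.5, -1.1]
opening: 0.0127
```

jog_arm --pt "0 0 -0.06 0 0 0 0" --pt "0 0 -0.062 0 0 0 0" --pt "0 0 -0.062 0 0 0 0" --pt "0 0 -0.062 0 0 0 0" --pt "0 0 -0.062 0 0 0 0" --pt "0 0 -0.062 0 0 0 0" --pt "0 0 0 0 0 0 0" --pt "0 0 0 0 0 0 0"

```text
t: 9.3
tool_pos: [0.4193, 0.1848, 0.3131]
tool_rot: [-1.814, -2.563, 0.002]
contact_force: [0.1, -0.7, -0.4]
opening: 0.013
```

jog_arm --pt "0 0 0 0.3 0.3 1 0" --pt "0 0 0 0 0 2 0" --pt "0 0 0 0 0 2.2 0" --pt "0 0 0 0 0 2 0" --pt "0 0 0 0 0 2 0" --pt "0 0 0 0 0 1.6 0" --pt "0 0 0 0 0 1.2 0" --pt "0 0 0 0 0 0.8 0" --pt "0 0 0 0 0 0.6 0" --pt "0 0 0 0 0 0 0" --pt "0 0 0 0 0 0 0"

```text
t: 10.22
tool_pos: [0.4222, 0.189, 0.1807]
tool_rot: [1.813, 2.565, 0.001]
contact_force: [-0.3, 0.6, 0.4]
opening: 0.0133
```

Run:
```python
from h import *
o=ctrl.get_obs();print(o['tool_pos'],o['tool_rot'],o['t'],o['opening'])
im,d=grab('side');grab('top')
# overlay expected casting outline at TCP-derived pose (bottom = TCP-.105)
h=.339;c,s=np.cos(h),np.sin(h);p=o['tool_pos']
L=lambda x,y,z:[p[0]+c*x-s*y,p[1]+s*x+c*y,p[2]-.105+z]
P=[L(x,y,z) for x,y,z in[(4,-30,0),(4,30,0),(4,30,60),(4,-30,60),(-4,-30,0),(-4,-30,60)] for x,y,z in[(x/1e3,y/1e3,z/1e3)]]
q=proj('side',P);print(q.round(1))
u0,v0,f=210,110,6
big=cv2.resize(im[v0:v0+90,u0:u0+100],None,fx=f,fy=f,interpolation=cv2.INTER_CUBIC)[:,:,::-1].copy()
for a in (q+.5-[u0,v0])*f: cv2.circle(big,tuple(int(t) for t in a),3,(255,0,255),-1)
cv2.imwrite('pics/p1.png',big)
```

```text
[0.4222249  0.18896696 0.18069983] [1.81291998e+00 2.56525778e+00 7.20507118e-04] 10.2167 0.013331458314609126
[[240.4 170.3]
 [235.9 161.4]
 [235.1 146.3]
 [239.7 154.8]
 [238.1 170.7]
 [237.3 155.2]]
```

View pics/p1.png

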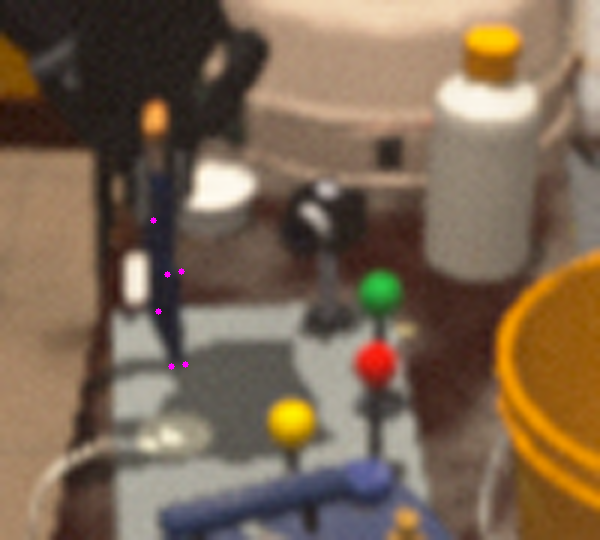

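Side view: the outline predicted from the TCP pose (magenta) lies on the casting within about 1 px (~3 mm), so it is upright and facing as planned. Lower it by the last 2 cm.

jog_arm --pt "0 0 0 0 0 0.5 0" --pt "0 0 0 0 0 0.6 0" --pt "0 0 0 0 -0.05 0.5 0" --pt "0 0 0 0 -0.05 0.3 0" --pt "0 0 0 0 0 0.15 0" --pt "0 0 0 0 0 0 0" --pt "0 0 0 0 0 0 0" --pt "0 0 0 0 0 0 0" --pt "0 0 0 0 0 0 0" --pt "0 0 0 0 0 0 0" --pt "0 0 0 0 0 0 0" --pt "0 0 0 0 0 0 0"

```text
t: 11.32
tool_pos: [0.4211, 0.1885, 0.1599]
tool_rot: [1.813, 2.565, 0.0]
contact_force: [1.0, 0.0, -0.3]
opening: 0.0128
```

Run:
```python
from h import *
o=ctrl.get_obs();p=o['tool_pos'];print(p,o['tool_rot'],o['t'],o['opening'],abs(o['dq']).max())
im,d=grab('side');W=cloud('side',d)
c,s=np.cos(.339),np.sin(.339)
rel=W-p; lx=rel[...,0]*c+rel[...,1]*s; ly=-rel[...,0]*s+rel[...,1]*c; lz=rel[...,2]+.105
m=(abs(lx)<.02)&(abs(ly)<.05)&(lz>-.02)&(lz<.065)&(W[...,2]>.03)
for v,u in zip(*np.nonzero(m)): print(u,v,im[v,u],(np.array([lx[v,u],ly[v,u],lz[v,u]])*1000).round())
u0,v0,f=210,110,6
P=[[p[0]+c*x-s*y,p[1]+s*x+c*y,p[2]-.105+z] for x,y,z in[(.004,-.03,0),(.004,.03,0),(.004,-.03,.06),(-.004,-.03,0),(-.004,.03,0),(-.004,-.03,.06)]]
big=cv2.resize(im[v0:v0+90,u0:u0+100],None,fx=f,fy=f,interpolation=cv2.INTER_CUBIC)[:,:,::-1].copy()
for a in (proj('side',P)+.5-[u0,v0])*f: cv2.circle(big,tuple(int(t) for t in a),2,(255,0,255),-1)
cv2.imwrite('pics/p2.png',big)
```

```text
[0.42109105 0.18853758 0.15994388] [1.81294692e+00 2.56549347e+00 2.66319238e-04] 11.3167 0.012806170511707432 0.0017230378489761985
233 153 [151 136 121] [-4. 29. 57.]
233 154 [161 148 132] [-4. 28. 53.]
233 155 [172 157 140] [-6. 19. 55.]
233 156 [210 196 179] [-4. 29. 45.]
234 156 [124 111 103] [-7. -0. 62.]
234 157 [159 142 128] [-7.  2. 57.]
236 157 [37 36 42] [-2. -8. 61.]
237 157 [41 39 50] [ 1. -7. 60.]
238 157 [48 41 49] [ 4. -8. 60.]
234 158 [160 144 136] [-5. 14. 46.]
235 158 [63 54 59] [ -7. -12.  61.]
236 158 [39 38 47] [ -3. -11.  60.]
237 158 [37 33 45] [ -0. -12.  60.]
238 158 [44 41 47] [  3. -13.  59.]
234 159 [135 124 111] [-4. 19. 39.]
235 159 [54 50 53] [-6. -7. 54.]
236 159 [38 36 50] [ -4. -13.  57.]
237 159 [43 40 54] [ -1. -17.  58.]
238 159 [46 43 51] [  3. -13.  56.]
234 160 [91 81 74] [-5. 13. 38.]
235 160 [43 43 47] [-4.  2. 45.]
236 160 [36 31 42] [ -5. -16.  55.]
237 160 [36 36 49] [ -2. -20.  56.]
238 160 [45 39 52] [  0. -23.  58.]
234 161 [58 54 53] [-5. 15. 33.]
235 161 [39 36 39] [-4.  3. 40.]
236 161 [39 32 42] [ -6. -19.  53.]
237 161 [35 31 43] 
[... 1830 characters left out ...]
3. -31.  24.]
239 170 [49 44 53] [  1. -30.  22.]
236 171 [78 76 75] [-4. -3.  3.]
237 171 [51 51 52] [ -5. -25.  17.]
238 171 [41 38 48] [ -3. -31.  20.]
239 171 [50 46 52] [ -0. -31.  20.]
236 172 [131 127 121] [-4. -2. -2.]
237 172 [87 81 79] [ -4. -19.   9.]
238 172 [44 43 49] [ -3. -28.  14.]
239 172 [40 38 46] [ -0. -31.  16.]
237 173 [120 117 112] [ -5. -19.   5.]
238 173 [66 65 65] [ -3. -26.   9.]
239 173 [45 45 53] [ -0. -31.  12.]
237 174 [142 142 130] [ -5. -19.   1.]
238 174 [85 82 82] [ -3. -29.   7.]
239 174 [49 46 56] [ -0. -31.   7.]
238 175 [95 93 90] [ -4. -31.   4.]
239 175 [60 61 59] [ -1. -31.   3.]
238 176 [93 93 86] [ -4. -28.  -2.]
239 176 [79 79 74] [ -0. -29.  -2.]
```

View pics/p2.png

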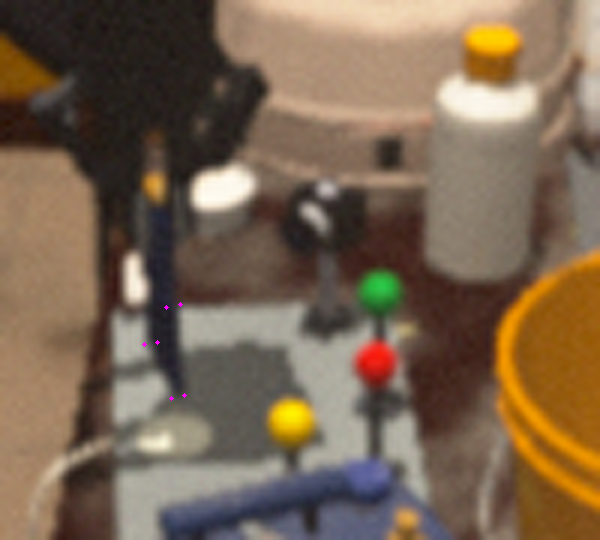

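The plate's depth points match the model within about 2 mm: back face at −4 mm, near edge at −30 mm, bottom at 0 to −2 mm. The arm is still, so I'm handing it in.

```bash
python3 -c "
from station import ctrl
print(ctrl.finish_job())"
```

```text
the job is handed in; nothing more can be done
None
```

I lifted the mirror casting straight out of the mould by its stem and carried it over the pump. At hand-in it was held still over the white spot, facing the point midway between the lens and the red marker. The red marker is the middle one, at place_b. No verdict came back on hand-in, and it took about 11.4 s of the 42 s.

- **Position:** the last check put the TCP at (0.421, 0.1885, 0.160). From that the mirror face centre is about 1 mm from the spot's axis and at about 0.084 m, against a lens height of 0.085 m.
- **Orientation:** the mirror heading is 0.339 rad against a target of about 0.34. Depth points on the plate matched an upright casting at that pose to about 2 mm.
- **Contact:** the grip was set to 40 N and the fingers read 12.8 mm on the 14 mm stem. The measured outside force was 1 N or less, and the casting's lower edge was about 45 mm above the board. While the gripper closed, the force briefly reached about 4 N; the fingers may have brushed the paper next to the mould.
- **Disagreement:** the two cameras differed by about 6 mm on the ball positions, which is about 0.04 rad in the board's angle. I used a value between them. The possible error of a few mm at the midpoint is inside the 14 mm limit.
- **Not checked:** the arm blocked the top view during the grasp, so the final pose was checked from the side camera only. I did not measure the bystanders again; the side pictures showed nothing disturbed.

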